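# Pin the coffee cart's turntable for moving

### The job

The coffee cart is about to be wheeled across the loft, so lock its turntable: take the red-handled lock pin out of its keeper block, put it down through the brass-bushed hole in the steel disc, and turn the disc, feeling with the pin, until it drops into one of the locking sockets hidden underneath. Seat the pin fully home with its collar down on the disc and let go, keeping the three glass jars standing in their places on the disc and leaving the moka pot, the sugar bowl and the tamper where they are.

Things in the scene. Friction and masses are not known exactly. Their poses are not given: they have to be found in the camera images.
- pin: loose lock pin 110 mm long, about 0.16 kg: steel shank 12 mm thick, 44 mm long, its last 5 mm tapered to a 7 mm flat tip; steel collar 34 mm across, 6 mm thick; red round handle 28 mm thick, 60 mm long. Origin at the centre of the tip; z from tip to handle (collar underside at 44 mm, handle from 50 to 110 mm). Starts upright in the keeper, collar on the block's top
- grip (a point): point on the pin's axis at mid handle, 84 mm from the tip; a good place to grip
- keeper: fixed dark steel block, 56 by 56 mm and 52 mm high, on a 90 by 56 mm foot plate, with a 14.5 mm upright hole 48 mm deep in its middle where the pin is parked. Origin at the centre of its underside, z up
- disc: brushed steel turntable disc, 320 mm in diameter, 10 mm thick, its top 61 mm above the cart. Origin on the spindle axis at its underside, z up, x towards the brass-bushed hole. It turns either way without stops; 2 to 3 N at the hole keeps it turning, and it stays where it is left. Three loose jars stand on it
- spindle (a point): centre of the disc's top, under the 8 mm high cap. The disc rides 3 mm above a fixed round dark stand, 308 mm across. In the stand's flat top, hidden by the disc, are six equal upright locking sockets, 14 mm wide and 36 mm deep, every 60 degrees, on the same 130 mm radius as the disc's hole. Their angle is unmarked, not measured, and differs each time. Pin and stand are lightly oiled steel
- hole (a point): centre of the mouth of the disc's 13.5 mm through hole, level with the disc's top, in a brass bush 26 mm across, 130 mm from the spindle axis; axes as the disc's. At the start no socket is under it: the pin then stops on the stand with its tip 13 mm below the disc's top. Over a socket it goes down until its collar meets the disc, tip 44 mm below the disc's top
- jar_beans: corked glass jar with dark coffee beans, 80 mm in diameter, 130 mm tall, 0.3 to 0.6 kg, loose on the disc, axis about 72 mm from the spindle. The jars stand about 60, 180 and 300 degrees round from the hole, so the hole lies in the gap between two of them, at least 60 mm from the glass. Origin at the centre of its underside
- jar_sugar: corked glass jar with brown sugar, same size and origin as jar_beans
- jar_cocoa: corked glass jar with cocoa, same size and origin as jar_beans
- moka_pot: loose matte black eight-sided moka pot, 100 mm across, 194 mm tall, wooden handle reaching 97 mm out along its own x; bystander. Origin at the centre of its underside
- sugar_bowl: loose white ceramic sugar bowl with lid, 110 mm in diameter, 110 mm tall, 150 mm over its two small ears; bystander. Origin at the centre of its underside
- tamper: loose aluminium tamper, 90 mm long, 58 mm at its base, lying on its side on the cart along its own x; bystander. Origin on the cart under its middle
Not all that is in view belongs to the job. What is shaped like the keeper but purple is not meant.

How it is judged:
By the outcome, as a careful person would: the job done as asked, in the order asked, and still so for the second after the job is handed in, with the robot touching nothing.
It also fails if it takes over 51 s, if anything falls off the work surface, if the arm or the gripper's body presses on something with over 40 N, if the wrist force passes 120 N, or if a joint passes its speed limit or range.

### The arm

A 7-joint arm with a two-finger parallel gripper is mounted at the origin on the work surface. World frame = base frame: x ahead of the robot, y to its left, z up, the work surface at z = 0. Lengths are in m, angles in degrees, forces in N, time in s.
With the tool pointing down it reaches from about 0.4 to 0.85 m from the base axis. Payload 4.5 kg.
Tool frame: the origin (TCP) lies midway between the tips of the shut fingers; the grasp point (between the pads) lies grasp_offset behind it (grasp_offset is the distance from the TCP to the grasp point, in m); z points along the fingers, y is the line along which they close (so a half turn about z gives the same grasp; the last joint's range is limited). The gripper opens to 85 mm and grips with 20 to 120 N. Pads are 22 mm wide; open, the fingers measure 114 mm over their backs; the gripper's body (76 mm by 85 mm) begins 54 mm behind the grasp point. The pads swing forward as they close: fully open they stand 13 mm farther back than shut.
Start: joints at [-69.397, 39.483, -11.15, 89.685, 9.013, 51.709, -12.324], TCP at [0.2, 0.592, 0.231] pointing down, gripper open.
Joint ranges: [-172.22, 172.22], [-26.19, 119.32], [-84.43, 86.54], [7.71, 146.69], [-57.33, 237.33], [2.42, 119.75], [-152.13, 152.13]. Speed limits (degrees/s): [147.25, 147.25, 180, 180, 180, 180, 180].

### API

Orientations are given as [roll, pitch, yaw] about the fixed x, y, z axes, in that order (R = Rz(yaw) Ry(pitch) Rx(roll)).
In Python, from bench import * gives the robot as it stands.
- The arm moves only by the tool step_arm, never from a script. Its argument "rows" is a list of rows, each a list of 3 entries, a list of its own where there are three numbers: the shift along the tool's x, y, z in m, then the turn about the tool's z in degrees, then the opening, from -1 (shut) to 1 (fully open). In form: [[[dx, dy, dz], roll, fingers], ...]. A call has 1 to 20 rows; each row shifts and turns the commanded pose from where the row before left it, along the tool's axes as they then stand; what a row does not reach is not made up. A row lasts 1/8 s, in which the tool goes at most 62.5 mm and 10.7 degrees, less where a joint would pass 70% of its speed; a pose out of reach is approached as far as the arm can. A call is refused whole if a number of a shift passes 0.0625 or a number of a turn 10.7, either way. A call with a gripper value outside its range is refused whole. The fingers move at their own pace and stop on an object; "grip_force" is the grip in N (left out, the last holds). Time passes only in rows, so rows that do not move let the fingers close. It gives the time, the measured TCP pose, the force, the opening and the grip force at its end, in the units of the state.
- sense(): the state, without advancing time (a new reading comes with each control period).
- read_camera(name): name is "side" or "top"; returns the picture (480x640x3 uint8, red, green, blue); there is no depth.
- get_calibration(name): a dict with "fx", "fy", "cx", "cy" (pixels), "k1" (the pictures are not rectified: a ray, as slopes to the right and down, at radius r is drawn at 1 + k1 r^2 times it, then the intrinsics apply), "T" (4x4, takes a point from camera to world coordinates). Camera axes: x right, y up, looking along -z (the intrinsics and any distortion apply to the point x, -y, -z); pixel columns grow to the right and rows downward; lengths in m; the calibration is good to about 2 mm. A picture is of the moment at which its call begins. get_calibration takes no time and is no camera call.
- finish_job(): hands the job in; it is judged then, once.
The state is a dict: "clock": time; "joint_pos": joint angles; "qvel": joint speeds; "joint_torque": joint torques, N m; "ee_pos": TCP position; "orientation": TCP orientation; "force": force on the tool from outside, world axes, zero at the start; "torque": the same for the moment, N m; "finger_gap": opening from 0.0 (shut) to 1.0 (fully open); "grasp_force": force on a finger pad.
Only numpy, scipy, OpenCV 4.12 (cv2) and the standard library are available. Lean on these libraries where they do the work, as an engineer would, in place of code of your own. Each camera call takes 0.05 s, during which the arm holds its last target. There are 200 camera calls.

## Working session

There is one attempt and no reset: what is moved stays moved. The work goes in short steps, Python scripts to look and compute and a tool call to move; the robot and the scene stay as the last step left them, time stands still between calls to the robot, and variables do not carry over. Pictures are saved under pics/ and viewed, at most 10 in all, crops included, and the job is handed in when it is done.

Besides the shell and the picture viewer there is one more tool, called after "Emit:" by a JSON object that holds its "api" and its "payload", one argument or row to a line. step_arm: Moves the arm, as the interface text tells. Its arguments: {"type":"object","properties":{"rows":{"type":"array"},"grip_force":{"type":"number"}},"required":["rows"]}

```bash
mkdir -p pics; ls; python3 - <<'E'
from bench import *
import cv2
for n in("side","top"):
    cv2.imwrite(f"pics/{n}0.png",read_camera(n)[:,:,::-1]); print(n,get_calibration(n))
print(sense())
try: print(grasp_offset)
except Exception as e: print(e)
E
```

```text
pics
side {'fx': 538.2021203990794, 'fy': 538.2021203990794, 'cx': 328.01057609293593, 'cy': 237.8337690168729, 'k1': -0.16059790473780372, 'T': array([[ 0.76187793,  0.35930093, -0.53892936, -0.16446546],
       [-0.64768419,  0.43142741, -0.6279933 , -0.71620028],
       [ 0.00687032,  0.82751026,  0.56140855,  0.74349936],
       [ 0.        ,  0.        ,  0.        ,  1.        ]])}
top {'fx': 548.2011823549078, 'fy': 548.2011823549078, 'cx': 313.46706448691356, 'cy': 233.04840004300667, 'k1': -0.05333448419338933, 'T': array([[-0.01289914,  0.99655788, -0.08189024,  0.38679199],
       [-0.99960541, -0.01080807,  0.0259271 ,  0.03726283],
       [ 0.02495278,  0.08219237,  0.99630406,  1.16365452],
       [ 0.        ,  0.        ,  0.        ,  1.        ]])}
{'clock': 0.1, 'joint_pos': array([-69.39694515,  39.52915261, -11.14607898,  89.73870878,
         9.0138718 ,  51.7094517 , -12.32479993]), 'qvel': array([ 0.0071871 , -0.17810516, -0.05965391, -0.16088819,  0.07849814,
       -0.04501304,  0.06888271]), 'joint_torque': array([-3.72191993e-03, -5.40598369e+01, -1.27158992e+00, -1.58986688e+01,
        9.42697370e-03,  4.35736816e-03, -7.79533622e-06]), 'ee_pos': array([0.19988999, 0.59156033, 0.23055716]), 'orientation': array([-1.79904995e+02,  7.26782202e-03,  1.61338881e+02]), 'force': array([ 0.07387247,  0.14007266, -0.00439279]), 'torque': array([0.03725501, 0.03725483, 0.0080309 ]), 'grasp_force': 0.0, 'finger_gap': 1.00265550141383}
0.0187
```

View pics/side0.png

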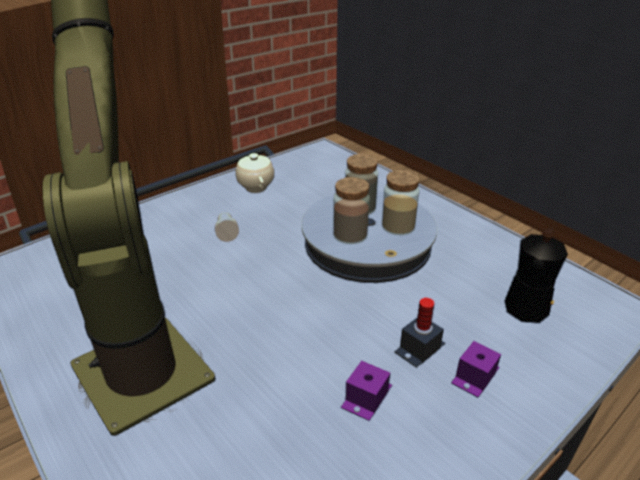

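View pics/top0.png

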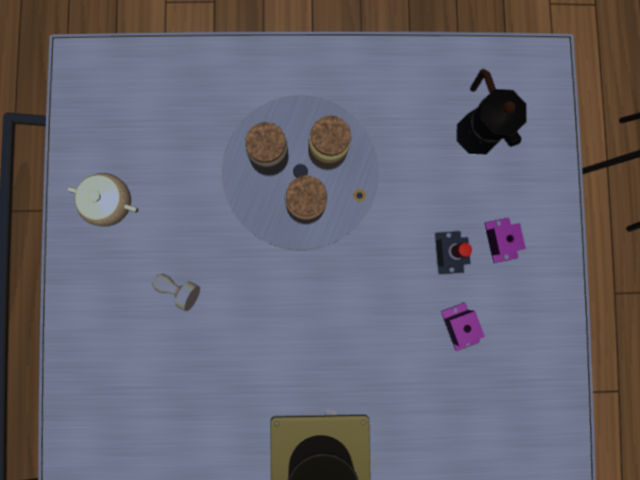

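The side view shows the red pin handle at about (427,302) on the dark keeper and the brass bush at (390,253). In the top view the pin is at (465,250), the bush at (359,195) and the spindle cap at (300,171). The disc spans roughly x 222–379.

```bash
cat > h.py <<'E'
from bench import *
import cv2, numpy as np
from scipy.optimize import least_squares
C={n:get_calibration(n) for n in("side","top")}
def proj(n,P):
    c=C[n];T=c["T"];p=(np.atleast_2d(P)-T[:3,3])@T[:3,:3]
    a=p[:,0]/-p[:,2];b=-p[:,1]/-p[:,2];s=1+c["k1"]*(a*a+b*b)
    return np.c_[c["fx"]*a*s+c["cx"],c["fy"]*b*s+c["cy"]]
def tri(o,x0): return least_squares(lambda x:np.concatenate([proj(n,x)[0]-o[n] for n in o]),x0)
def onplane(n,uv,z):
    s=least_squares(lambda q:proj(n,[q[0],q[1],z])[0]-uv,[.5,0]);return s.x
def blob(m,near=None):
    k,l,st,ce=cv2.connectedComponentsWithStats(m.astype(np.uint8),connectivity=8)
    i=max(range(1,k),key=lambda i:st[i,4]) if near is None else min(range(1,k),key=lambda i:np.hypot(*(ce[i]-near))-(st[i,4]>6)*5)
    return st[i],ce[i]
def bbox(st): return np.array([st[0],st[1],st[0]+st[2],st[1]+st[3]],float)-.5
t=np.linspace(0,2*np.pi,60)
def ring(r,z): return np.c_[r*np.cos(t),r*np.sin(t),0*t+z]
def fitpin(I):
    B={}
    for n in I:
        r,g,b=[I[n][:,:,i].astype(int) for i in range(3)]
        B[n]=bbox(blob((r>110)&(g<70)&(b<70))[0])
    M=np.r_[ring(.014,.05),ring(.014,.11)]
    def f(x):
        e=[]
        for n in B:
            p=proj(n,M+x);e+=list(np.r_[p.min(0),p.max(0)]-B[n])
        return e
    return least_squares(f,[.5,-.2,0],loss="soft_l1"),B
E
python3 - <<'E'
from h import *
I={n:cv2.imread(f"pics/{n}0.png")[:,:,::-1] for n in C}
s,B=fitpin(I);print("pin tip",s.x,s.fun.round(1),B)
o={}
for n,p in(("side",(390,253)),("top",(359,195))):
    x,y=p;w=I[n][y-12:y+12,x-12:x+12].astype(int)
    m=(w[:,:,0]-w[:,:,2]>25); 
    st,ce=blob(m); h=cv2.convexHull(np.argwhere(m)[:,::-1].astype(np.float32)); mo=cv2.moments(h)
    o[n]=np.array([mo["m10"]/mo["m00"]+x-12,mo["m01"]/mo["m00"]+y-12]); print(n,o[n],st)
r=tri(o,[.6,0,.06]);print("hole",r.x,r.fun)
w=I["top"][150:190,280:320].astype(int).sum(2)<170
st,ce=blob(w,(20,21));print(st,ce);print("cap",onplane("top",ce+[280,150],.069))
a=cv2.resize(I["top"][85:265,210:400],None,fx=3,fy=3,interpolation=2)
b=cv2.resize(I["side"][150:370,290:470],None,fx=2.45,fy=2.45,interpolation=2)[:540]
c=np.hstack([a[:540],b])[:, :]; c=cv2.resize(c,(800,int(c.shape[0]*800/c.shape[1])));print(c.shape)
cv2.imwrite("pics/c1.png",c[:,:,::-1])
E
```

```text
pin tip [ 0.44024935 -0.28373548  0.01025858] [-3.5 -1.7  1.8 23.4 -8.1 -1.6  1.7  1.1] {'side': array([419.5, 297.5, 433.5, 307.5]), 'top': array([458.5, 242.5, 471.5, 255.5])}
side [390.42       252.96333333] [ 7  9 12  7 60]
top [359.20289855 195.0273752 ] [ 7  6 12 13 81]
hole [ 0.55431543 -0.08581717  0.06294384] [-0.35876017  0.0508031   0.21804498 -0.2589994 ]
[ 14  15  13  12 131] [19.83206107 20.4351145 ]
cap [0.60418329 0.03473346]Traceback (most recent call last):
  File "<stdin>", line 15, in <module>
    return _nx.concatenate(arrs, 1, dtype=dtype, casting=casting)
           ~~~~~~~~~~~~~~~^^^^^^^^^^^^^^^^^^^^^^^^^^^^^^^^^^^^^^^
ValueError: all the input array dimensions except for the concatenation axis must match exactly, but along dimension 0, the array at index 0 has size 540 and the array at index 1 has size 539
```

```bash
sed -i 's/(r>110)&(g<70)&(b<70)/(r>60)\&(r>2.5*g)\&(r>2.5*b)/' h.py; python3 - <<'E'
from h import *
I={n:cv2.imread(f"pics/{n}0.png")[:,:,::-1] for n in C}
s,B=fitpin(I);print("pin tip",s.x,s.fun.round(1),B)
a=cv2.resize(I["side"][285:370,385:455],None,fx=6,fy=6,interpolation=2)
b=cv2.resize(I["top"][225:280,430:490],None,fx=6,fy=6,interpolation=2)
c=np.zeros((510,790,3),np.uint8);c[:510,:420]=a;c[:330,425:785]=b
cv2.imwrite("pics/c1.png",c[:,:,::-1])
E
```

```text
pin tip [ 0.43897565 -0.28389333  0.00983815] [-1.9 -1.2  1.4  1.9 -7.  -1.   1.7  0.7] {'side': array([417.5, 297.5, 433.5, 329.5]), 'top': array([457.5, 242.5, 471.5, 256.5])}
```

View pics/c1.png

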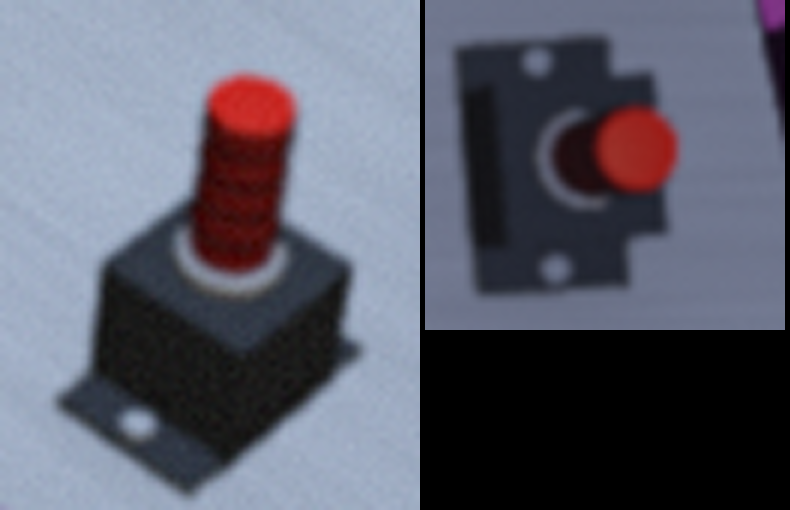

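```bash
python3 - <<'E'
from h import *
o={"side":np.array([426.5,302.4]),"top":np.array([465.,249.1])}
r=tri(o,[.45,-.28,.118]);print(r.x,r.fun)
# collar centre check
print(onplane("side",[385+(232.5)/6-.5,285+(247)/6-.5],.058),onplane("top",[430+(585-425)/6-.5,225+160/6-.5],.058))
d=sense();print(d["ee_pos"],d["orientation"])
E
```

```text
[ 0.43882418 -0.28289163  0.11691354] [-0.19684884  0.03280366  0.14331057 -0.16138979]
[ 0.44163202 -0.28198136] [ 0.43743555 -0.28216156]
[0.19988999 0.59156033 0.23055716] [-1.79904995e+02  7.26782202e-03  1.61338881e+02]
```

```bash
cat >> h.py <<'E'
def plan(p,yaw,way,step=.045,ang=8,rnd=4):
    """rows (tool shifts, roll) through [(x,y,z,yaw)...]"""
    p=np.array(p,float);R=[]
    for w in way:
        d=np.array(w[:3])-p;n=int(max(1,np.ceil(np.linalg.norm(d)/step),np.ceil(abs(w[3]-yaw)/ang)))
        q0,y0=p.copy(),yaw
        for i in range(1,n+1):
            e=q0+d*i/n-p;c,s=np.cos(np.radians(yaw)),np.sin(np.radians(yaw))
            v=np.round([c*e[0]+s*e[1],s*e[0]-c*e[1],-e[2]],rnd)
            tr=round(-(y0+(w[3]-y0)*i/n-yaw),1)
            p=p+[c*v[0]+s*v[1],s*v[0]-c*v[1],-v[2]];yaw-=tr
            R.append([[float(k) for k in v],tr])
    return R,p,yaw
E
python3 - <<'E'
from h import *
R,p,y=plan([.2,.592,.231],161.3,[(.42,.25,.25,125),(.42,0,.25,90),(.439,-.283,.20,67.5)],rnd=3)
for i in range(0,len(R),10):print(str([r+[1] for r in R[i:i+10]]).replace(' ',''))
print(p,y)
E
```

```text
[[[-0.032,-0.025,-0.002],3.6,1],[[-0.033,-0.024,-0.002],3.7,1],[[-0.035,-0.021,-0.002],3.6,1],[[-0.036,-0.019,-0.002],3.6,1],[[-0.037,-0.016,-0.001],3.7,1],[[-0.038,-0.014,-0.002],3.6,1],[[-0.039,-0.012,-0.002],3.6,1],[[-0.04,-0.009,-0.002],3.6,1],[[-0.04,-0.007,-0.002],3.7,1],[[-0.04,-0.004,-0.002],3.6,1]]
[[[-0.034,-0.024,-0.0],5.8,1],[[-0.037,-0.02,-0.0],5.9,1],[[-0.038,-0.017,-0.0],5.8,1],[[-0.04,-0.012,-0.0],5.8,1],[[-0.041,-0.009,-0.0],5.9,1],[[-0.041,-0.004,-0.0],5.8,1],[[-0.04,0.003,0.007],3.2,1],[[-0.041,0.005,0.007],3.2,1],[[-0.04,0.007,0.007],3.2,1],[[-0.039,0.009,0.008],3.3,1]]
[[[-0.039,0.012,0.007],3.2,1],[[-0.038,0.014,0.007],3.2,1],[[-0.037,0.016,0.007],3.2,1]]
[ 0.43941356 -0.28287098  0.2       ] 67.50000000000007
```

Emit:
{"api": "step_arm", "payload": {
  "rows": [
    [[-0.032,-0.025,-0.002],3.6,1],
    [[-0.033,-0.024,-0.002],3.7,1],
    [[-0.035,-0.021,-0.002],3.6,1],
    [[-0.036,-0.019,-0.002],3.6,1],
    [[-0.037,-0.016,-0.001],3.7,1],
    [[-0.038,-0.014,-0.002],3.6,1],
    [[-0.039,-0.012,-0.002],3.6,1],
    [[-0.04,-0.009,-0.002],3.6,1],
    [[-0.04,-0.007,-0.002],3.7,1],
    [[-0.04,-0.004,-0.002],3.6,1]
  ]
}}

```text
clock: 1.35
ee_pos: [0.4206, 0.2493, 0.2501]
orientation: [-180.0, -0.0, 124.9]
force: [1.0, -0.4, 0.2]
finger_gap: 0.997
grasp_force: 0.0
```

Emit:
{"api": "step_arm", "payload": {
  "rows": [
    [[-0.034,-0.024,0],5.8,1],
    [[-0.037,-0.02,0],5.9,1],
    [[-0.038,-0.017,0],5.8,1],
    [[-0.04,-0.012,0],5.8,1],
    [[-0.041,-0.009,0],5.9,1],
    [[-0.041,-0.004,0],5.8,1],
    [[-0.04,0.003,0.007],3.2,1],
    [[-0.041,0.005,0.007],3.2,1],
    [[-0.04,0.007,0.007],3.2,1],
    [[-0.039,0.009,0.008],3.3,1],
    [[-0.039,0.012,0.007],3.2,1],
    [[-0.038,0.014,0.007],3.2,1],
    [[-0.037,0.016,0.007],3.2,1],
    [[0,0,0],0,1],
    [[0,0,0],0,1]
  ]
}}

```text
clock: 3.22
ee_pos: [0.4397, -0.2816, 0.1999]
orientation: [-179.9, -0.1, 67.6]
force: [0.3, 0.5, -0.4]
finger_gap: 1.006
grasp_force: 0.0
```

Emit:
{"api": "step_arm", "payload": {
  "rows": [
    [[-0.0015,0,0.03],0,1],
    [[0,0,0.03],0,1],
    [[0,0,0.03],0,1],
    [[0,0,0.025],0,1],
    [[0,0,0.012],0,1],
    [[0,0,0],0,1]
  ]
}}

```text
clock: 3.98
ee_pos: [0.4394, -0.2829, 0.073]
orientation: [-179.9, -0.0, 67.6]
force: [-0.5, -0.5, -0.1]
finger_gap: 1.0
grasp_force: 0.0
```

Emit:
{"api": "step_arm", "payload": {
  "rows": [
    [[0,0,0],0,-1],
    [[0,0,0],0,-1],
    [[0,0,0],0,-1],
    [[0,0,0],0,-1],
    [[0,0,0],0,-1],
    [[0,0,0],0,-1]
  ],
  "grip_force": 60
}}

```text
clock: 4.72
ee_pos: [0.4397, -0.2842, 0.074]
orientation: [179.9, -0.0, 67.5]
force: [-0.5, -0.2, 5.2]
finger_gap: 0.318
grasp_force: 58.7
```

Emit:
{"api": "step_arm", "payload": {
  "rows": [
    [[0,0,-0.008],0,-1],
    [[0,0,-0.015],0,-1],
    [[0,0,-0.02],0,-1],
    [[0,0,-0.02],0,-1],
    [[0,0,-0.02],0,-1],
    [[0,0,-0.017],0,-1],
    [[0,0,0],0,-1],
    [[0,0,0],0,-1]
  ]
}}

```text
clock: 5.72
ee_pos: [0.439, -0.2837, 0.1731]
orientation: [-180.0, -0.0, 67.5]
force: [0.6, 0.1, -2.1]
finger_gap: 0.311
grasp_force: 59.1
```

```bash
python3 - <<'E'
from h import *
d=sense();print(d["ee_pos"],d["orientation"],d["force"])
print(plan(d["ee_pos"],d["orientation"][2],[(.5543,-.0858,.174,67.5)],step=.03,rnd=4))
E
```

```text
[ 0.43903839 -0.28365753  0.17307885] [-1.79960987e+02 -1.31716470e-02  6.75413248e+01] [ 0.64315498  0.10338684 -2.09841448]
([[[0.0284, 0.0039, -0.0001], np.float64(0.0)], [[0.0283, 0.0038, -0.0001], np.float64(0.0)], [[0.0284, 0.0039, -0.0001], np.float64(0.0)], [[0.0283, 0.0039, -0.0002], np.float64(0.0)], [[0.0284, 0.0038, -0.0001], np.float64(0.0)], [[0.0284, 0.0039, -0.0001], np.float64(0.0)], [[0.0283, 0.0039, -0.0001], np.float64(0.0)], [[0.0284, 0.0038, -0.0001], np.float64(0.0)]], array([ 0.55427444, -0.08577102,  0.17397885]), np.float64(67.54132481759392))
```

Emit:
{"api": "step_arm", "payload": {
  "rows": [
    [[0.02,0.003,0],0,-1],
    [[0.03,0.004,0],0,-1],
    [[0.03,0.004,0],0,-1],
    [[0.03,0.004,0],0,-1],
    [[0.03,0.004,0],0,-1],
    [[0.03,0.004,0],0,-1],
    [[0.03,0.004,0],0,-1],
    [[0.017,0.002,0],0,-1],
    [[0.0098,0.0019,0],0,-1],
    [[0,0,0.015],0,-1],
    [[0,0,0],0,-1],
    [[0,0,0],0,-1]
  ]
}}

```text
clock: 7.22
ee_pos: [0.5539, -0.0874, 0.158]
orientation: [-180.0, 0.0, 67.4]
force: [0.4, -0.9, -1.0]
finger_gap: 0.313
grasp_force: 59.1
```

```bash
python3 - <<'E'
from h import *
I={n:read_camera(n) for n in C}
d=sense();print(d["ee_pos"],d["orientation"],d["force"])
for n in I: cv2.imwrite(f"pics/{n}2.png",I[n][:,:,::-1])
a=cv2.resize(I["side"][170:270,340:440],None,fx=5,fy=5,interpolation=2)
b=cv2.resize(I["top"][140:220,310:390],None,fx=3.5,fy=3.5,interpolation=2)
c=np.zeros((500,790,3),np.uint8);c[:500,:500]=a;c[:280,505:785]=b
cv2.imwrite("pics/c2.png",c[:,:,::-1])
g=d["ee_pos"]; print("pred tip px",proj("side",g-[0,0,.0653]),proj("top",g-[0,0,.0653]))
E
```

```text
[ 0.55445721 -0.0869912   0.15842712] [1.79987241e+02 1.10006342e-02 6.74638292e+01] [ 0.79170049  0.30615202 -1.87872493]
pred tip px [[391.51757254 241.77426883]] [[361.66438371 192.37812541]]
```

View pics/c2.png

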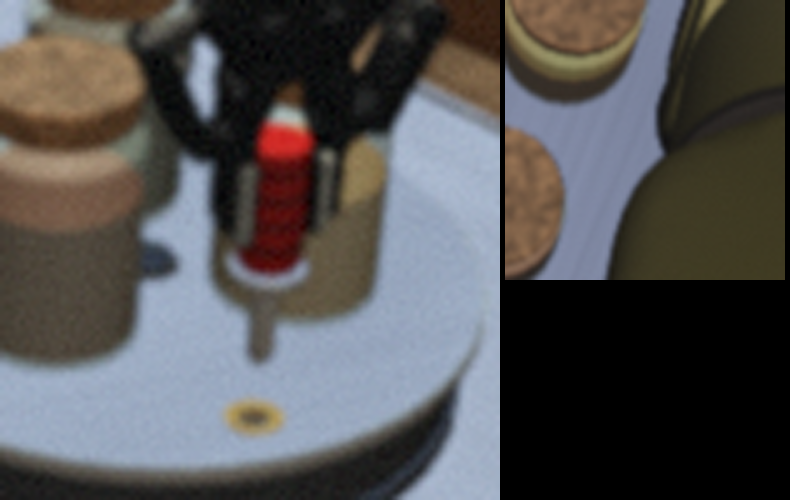

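Emit:
{"api": "step_arm", "payload": {
  "rows": [
    [[0.0012,-0.0005,0.01],0,-1],
    [[0,0,0.01],0,-1],
    [[0,0,0.006],0,-1],
    [[0,0,0.004],0,-1],
    [[0,0,0.004],0,-1],
    [[0,0,0.004],0,-1],
    [[0,0,0],0,-1]
  ]
}}

```text
clock: 8.2
ee_pos: [0.5546, -0.0853, 0.1201]
orientation: [180.0, 0.0, 67.5]
force: [0.7, -1.2, -2.2]
finger_gap: 0.312
grasp_force: 59.0
```

Emit:
{"api": "step_arm", "payload": {
  "rows": [
    [[0,0,0.003],0,-1],
    [[0,0,0.003],0,-1],
    [[0,0,0.002],0,-1],
    [[0,0,0],0,-1]
  ]
}}

```text
clock: 8.7
ee_pos: [0.5549, -0.0853, 0.1138]
orientation: [179.9, -0.0, 67.5]
force: [-2.0, -0.9, 11.4]
finger_gap: 0.308
grasp_force: 60.6
```

```bash
python3 - <<'E'
from h import *
d=sense();print(d["ee_pos"],d["orientation"],d["force"],d["torque"])
E
```

```text
[ 0.55494567 -0.08527624  0.11375169] [ 1.79928605e+02 -2.71095576e-02  6.75068865e+01] [-1.95898758 -0.88870819 11.35403387] [-0.20921534  0.64539895  0.04806233]
```

Emit:
{"api": "step_arm", "payload": {
  "rows": [
    [[0,0,0.002],0,-1],
    [[0,-0.0017,0],0.75,-1],
    [[0,-0.0017,0],0.75,-1],
    [[0,-0.0017,0],0.75,-1],
    [[0,-0.0017,0],0.75,-1],
    [[0,-0.0017,0],0.75,-1]
  ]
}}

```text
clock: 9.45
ee_pos: [0.5529, -0.0845, 0.1136]
orientation: [179.2, -0.1, 63.7]
force: [3.9, -4.8, 13.7]
finger_gap: 0.312
grasp_force: 60.4
```

Emit:
{"api": "step_arm", "payload": {
  "rows": [
    [[0,0,0],0,-1],
    [[0,0,0],0,-1]
  ]
}}

```text
clock: 9.7
ee_pos: [0.5527, -0.0844, 0.1136]
orientation: [179.2, -0.1, 63.7]
force: [3.3, -3.6, 15.0]
finger_gap: 0.313
grasp_force: 60.4
```

```bash
python3 - <<'E'
from h import *
d=sense();print(d["ee_pos"],d["orientation"],d["force"],d["torque"])
E
```

```text
[ 0.55269105 -0.08437265  0.1136496 ] [ 1.79198862e+02 -1.25301813e-01  6.36855774e+01] [ 3.3449913  -3.58279709 15.02133122] [-1.16974646 -0.92099564  0.01187748]
```

Emit:
{"api": "step_arm", "payload": {
  "rows": [
    [[0,-0.003,0.001],0,-1],
    [[0,-0.003,0.001],0,-1],
    [[0,-0.003,0.001],0,-1],
    [[0,-0.003,0.001],0,-1]
  ]
}}

```text
clock: 10.2
ee_pos: [0.5489, -0.0823, 0.1132]
orientation: [178.3, -0.3, 63.6]
force: [6.4, -7.9, 36.2]
finger_gap: 0.315
grasp_force: 62.9
```

Emit:
{"api": "step_arm", "payload": {
  "rows": [
    [[0,0,-0.002],0,-1],
    [[0,0,-0.002],0,-1],
    [[0,0,0],0,-1]
  ]
}}

```text
clock: 10.58
ee_pos: [0.5415, -0.0787, 0.1136]
orientation: [179.3, -0.1, 63.7]
force: [2.1, -2.7, 16.9]
finger_gap: 0.314
grasp_force: 60.7
```

```bash
python3 - <<'E'
from h import *
I=read_camera("side"); J=cv2.imread("pics/side0.png")[:,:,::-1]
d=sense();print(d["ee_pos"],d["orientation"],d["force"],d["torque"],d["qvel"].round(1))
a=[cv2.resize(x[140:280,300:440],None,fx=2.8,fy=2.8,interpolation=2) for x in (J,I)]
cv2.imwrite("pics/c3.png",np.hstack(a)[:,:,::-1])
E
```

```text
[ 0.54149419 -0.07867404  0.11358244] [ 1.79265051e+02 -1.36176216e-01  6.36930412e+01] [ 2.4669665  -3.95631176 17.36403199] [-1.02778077 -0.68755874  0.01989115] [ 0.   0.  -0.   0.1 -0.1 -0.1 -0.1]
```

View pics/c3.png

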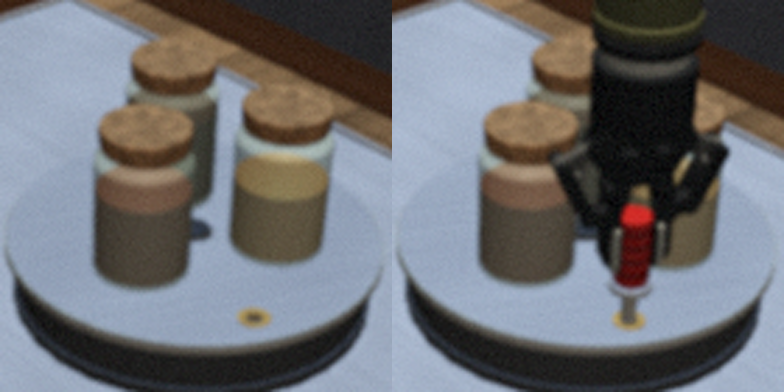

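The crop shows the pin in the bush. The bush has moved about 6 px clockwise and all the jars are standing. Commands accumulate against a soft lateral compliance, so I'll continue with a lighter press.

Emit:
{"api": "step_arm", "payload": {
  "rows": [
    [[0,0,-0.001],4,-1],
    [[0,-0.0023,0],1,-1],
    [[0,-0.0023,0],1,-1],
    [[0,-0.0023,0],1,-1],
    [[0,-0.0023,0],1,-1],
    [[0,-0.0023,0],1,-1]
  ]
}}

```text
clock: 11.38
ee_pos: [0.5311, -0.0725, 0.1137]
orientation: [179.4, -0.2, 54.7]
force: [3.2, -4.7, 11.3]
finger_gap: 0.313
grasp_force: 59.9
```

Emit:
{"api": "step_arm", "payload": {
  "rows": [
    [[0,-0.0023,0],1.2,-1],
    [[0,-0.0023,0],1.2,-1],
    [[0,-0.0023,0],1.2,-1],
    [[0,-0.0023,0],1,-1],
    [[0,-0.0023,0],1,-1],
    [[0,-0.0023,0],1,-1]
  ]
}}

```text
clock: 12.12
ee_pos: [0.5203, -0.0642, 0.1137]
orientation: [179.4, -0.3, 48.0]
force: [2.5, -4.0, 11.6]
finger_gap: 0.314
grasp_force: 59.9
```

Emit:
{"api": "step_arm", "payload": {
  "rows": [
    [[0,-0.0023,0],1,-1],
    [[0,-0.0023,0],1,-1],
    [[0,-0.0023,0],1,-1],
    [[0,-0.0023,0],1,-1],
    [[0,-0.0023,0],1,-1],
    [[0,-0.0023,0],1,-1]
  ]
}}

```text
clock: 12.88
ee_pos: [0.5085, -0.0537, 0.1118]
orientation: [179.6, -0.1, 42.1]
force: [4.9, -6.4, 0.7]
finger_gap: 0.315
grasp_force: 59.5
```

Height dropped and the vertical force vanished, so the tip is entering a socket. I'll stop turning and lower it gently.

Emit:
{"api": "step_arm", "payload": {
  "rows": [
    [[0,0,0.002],0,-1],
    [[0,0,0.002],0,-1],
    [[0,0,0.002],0,-1],
    [[0,0,0],0,-1]
  ]
}}

```text
clock: 13.38
ee_pos: [0.5099, -0.0549, 0.1059]
orientation: [179.4, -0.2, 42.1]
force: [7.2, -6.5, -2.2]
finger_gap: 0.315
grasp_force: 59.3
```

Emit:
{"api": "step_arm", "payload": {
  "rows": [
    [[0,0.003,0.003],0,-1],
    [[0,0.002,0.004],0,-1],
    [[0,0,0.004],0,-1],
    [[0,0,0.004],0,-1],
    [[0,0,0],0,-1]
  ]
}}

```text
clock: 14.0
ee_pos: [0.5104, -0.0559, 0.0899]
orientation: [179.9, -0.1, 42.2]
force: [5.9, -3.4, -4.6]
finger_gap: 0.313
grasp_force: 59.4
```

```bash
python3 - <<'E'
from h import *
d=sense();print(d["ee_pos"],d["orientation"],d["force"],d["torque"])
E
```

```text
[ 0.51035118 -0.05590603  0.089853  ] [ 1.79858679e+02 -6.95249668e-02  4.21765045e+01] [ 5.85305329 -3.35285145 -4.64228429] [-0.98632031 -1.45786772 -0.04729762]
```

Emit:
{"api": "step_arm", "payload": {
  "rows": [
    [[0.0005,0.0015,0.003],0,-1],
    [[0,0,0.003],0,-1],
    [[0,0,0.002],0,-1],
    [[0,0,0.0015],0,-1],
    [[0,0,0],0,-1],
    [[0,0,0],0,-1]
  ]
}}

```text
clock: 14.75
ee_pos: [0.5107, -0.0561, 0.0829]
orientation: [180.0, -0.1, 42.2]
force: [0.2, -0.6, 22.8]
finger_gap: 0.32
grasp_force: 62.0
```

Emit:
{"api": "step_arm", "payload": {
  "rows": [
    [[0,0,-0.002],0,-1],
    [[0,0,0],0,0.5],
    [[0,0,0],0,0.5],
    [[0,0,0],0,0.5],
    [[0,0,0],0,0.5],
    [[0,0,-0.01],0,0.5],
    [[0,0,-0.03],0,0.5],
    [[0,0,-0.04],0,0.5],
    [[0,0,-0.04],0,0.5],
    [[0,0,-0.03],0,0.5],
    [[0,0,0],0,0.5]
  ]
}}

```text
clock: 16.12
ee_pos: [0.5117, -0.0567, 0.2354]
orientation: [179.8, -0.2, 42.2]
force: [-0.1, 0.2, 0.3]
finger_gap: 0.751
grasp_force: 0.0
```

```bash
python3 - <<'E'
from h import *
I=read_camera("side")
d=sense();print(d["ee_pos"],d["force"],d["finger_gap"])
cv2.imwrite("pics/side5.png",I[:,:,::-1])
a=cv2.resize(I[130:290,290:450],None,fx=3.7,fy=3.7,interpolation=2)
cv2.imwrite("pics/c5.png",a[:,:,::-1])
g=np.array([.5107,-.0561,0])
print("pin top if seated",proj("side",g+[0,0,.127]),"if 3mm up",proj("side",g+[0,0,.130]))
r,gg,b=[I[:,:,i].astype(int) for i in range(3)]
print(bbox(blob((r>60)&(r>2.5*gg)&(r>2.5*b))[0]))
M=np.r_[ring(.014,.067),ring(.014,.127)]+g;p=proj("side",M);print(p.min(0),p.max(0))
E
```

```text
[ 0.51069114 -0.05627347  0.23386058] [ 0.70500964  0.41032346 -0.48822796] 0.7517753187853
pin top if seated [[367.51825087 229.60274212]] if 3mm up [[367.5867951  228.40166814]]
[361.5 225.5 373.5 253.5]
[359.68593743 225.96782089] [374.20952078 256.72752966]
```

View pics/c5.png

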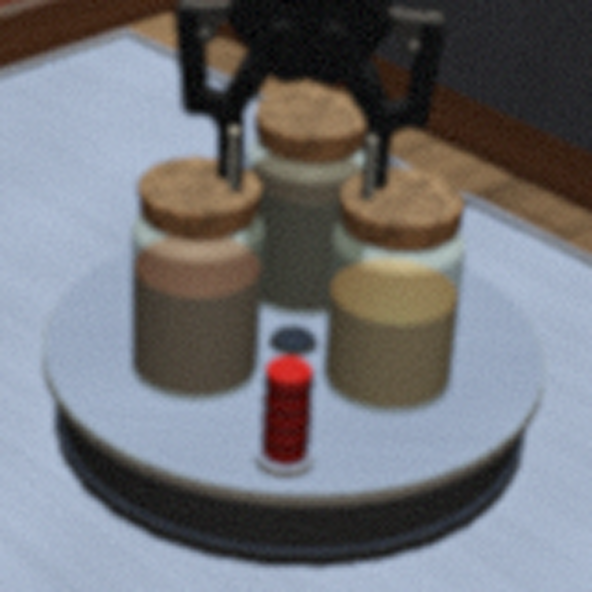

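The picture shows the pin upright at crop (288,415) with its collar flat on the disc, and its top edge sits within half a pixel of where a seated pin should be. The three jars are standing in place and the gripper is clear, so I'm handing in.

```bash
python3 -c "
from bench import *
print(finish_job())"
```

```text
the job is handed in; nothing more can be done
None
```

The turntable is locked: the pin is seated with its collar down on the disc and released, the three jars are standing in place, and the job was handed in at about 16 s of the 51 s allowed.

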